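# Clamp the casting: start the spindle nut and run it home

## Task

Clamp the small casting in its fixture: set the steel clamp nut with the grip bar over the upright threaded spindle, turn it backward (counterclockwise from above) until it drops into the thread start (or meets the stop there), then forward (clockwise) until its flange is fully down and snug on the clamp strap, and let go. Go by feel and never force the nut when it jams or once it is home: that damages the thread. Leave the strap, the casting and the other things on the bench where they are.

Things in the scene. Friction and masses are not known exactly. Their poses are not given: they have to be found in the camera images.
- clamp_nut: Loose plain-steel clamp nut, about 0.4 kg, 89 mm high, standing upright on the bench, grip bar on top. Origin: centre of its underside; z up along its axis; x along the bar. Flange 54 mm in diameter, 5 mm thick; above it a round cap, 44 then 40 mm in diameter, up to z = 63 mm; then the bar. Hollow from below: bore 35 mm up to z = 24 mm, then 24.4 mm up to z = 59 mm.
- nut_bar (a point): Middle of the nut's flat-sided grip bar, on the axis, 76 mm above its underside: the place to grip. The bar is 60 mm long (along the nut's x), 14 mm thick (y), from z = 63 to 89 mm of the nut.
- nut_pins (a point): Inside the nut, on its axis, 5 mm above its underside: at this level three round pins, 3.6 mm thick and 120 degrees apart, stick inward to 12.5 mm from the axis; they run in the spindle's thread. At what angle they stand to the bar is not told.
- spindle: Upright plain-steel spindle, fixed, does not turn. Origin on its axis, 10 mm above the bench; z up. Core 22 mm, plain guide end 21 mm in diameter; three-start right-hand thread, 32 mm over the crests, 57 to 74 mm above the bench, 27 mm lead (clockwise from above runs the nut down 4.3 mm per rad), 2 mm axial play. The angle of the thread starts is not told and differs each time.
- spindle_top (a point): Centre of the spindle's tip, 109 mm above the bench; the 21 mm guide end tapers to 11 mm diameter over its last 6 mm.
- thread_start (a point): On the spindle's axis, 74 mm above the bench, level with the thread starts. A nut set down stands with its pins on the threads (underside 65 to 71 mm above the bench) and jams on stops if turned forward. Turned backward, at most 1.7 rad, it climbs up to 6 mm, then drops 8 mm into the gap between threads (underside about 62 mm up). By luck it may land in the gap.
- strap_seat (a point): Point on the spindle's axis level with the strap's top, 52 mm above the bench: the nut's underside centre is here when home. From the gap, where a further backward turn meets a stop, the nut runs on forward about 3 rad; for the last 1 rad it may lie on the strap but still loose, until the play is used up. A turning moment of 0.3 to 0.5 N m makes it snug; it then holds by friction.
- fixture: Fixed clamping fixture: dark steel base plate 156 x 84 x 10 mm with a grey heel block near one end (-x). Origin: underside centre, on the spindle's axis, on the bench; x along the plate.
- strap: Flat dark-steel clamp strap 146 x 60 x 12 mm with a 37 mm hole round the spindle, lying loose on the heel block and on the casting. Origin: centre of its underside, 40 mm above the bench; x along it.
- held_casting: Small flanged casting, 50 x 50 x 30 mm, standing on the base plate under the far end of the strap. Origin: centre of its underside.
- oil_can: Green oil can, 62 x 72 x 123 mm, a bystander loose on the bench; leave it alone.
- spare_casting: Second casting like the clamped one, 50 x 50 x 30 mm, a bystander loose on the bench; leave it alone.
- cold_chisel: Dark cold chisel 165 mm long, a bystander loose on the bench; leave it alone.
- dial_gauge: Dial gauge, 104 x 56 x 20 mm, a bystander loose on the bench; leave it alone.
- paint_marker: Marker pen 135 mm long, a bystander loose on the bench; leave it alone.
- flap_disc: Flap disc 94 mm in diameter, a bystander loose on the bench; leave it alone.

How it is judged:
At the end, for the whole second after the job is handed in: The nut is on the spindle (axis within 3 mm, upright within 0.05 rad), its underside no more than 1.5 mm above the strap's top and pressing on the strap with more than 6 N (snug: more than its weight), at rest and let go (horizontal distance between clamp_nut and strap_seat below 0.003 m and z of clamp_nut in the frame of strap_seat below 0.0015 m and angle between clamp_nut's own z axis and vertical below 0.05 rad and contact force between clamp_nut and strap above 6 N and linear speed of clamp_nut below 0.01 m/s); the robot touches nothing.
It fails at once if the thread is forced: more than 100 N between the nut and the spindle (contact force between clamp_nut and spindle above 100 N).
It fails at once if the strap is moved more than 8 mm (distance of strap from where it was at the start of the episode above 0.008 m).
It fails at once if the casting is moved more than 8 mm (distance of held_casting from where it was at the start of the episode above 0.008 m).
It fails at once if a bystander is moved more than 30 mm (distance of any of oil_can, spare_casting, cold_chisel, dial_gauge, paint_marker, flap_disc from where it was at the start of the episode above 0.03 m).
It also fails if it takes over 72 s, if anything falls off the work surface, if the arm or the gripper's body presses on something with over 40 N, if the wrist force passes 120 N, or if a joint passes its speed limit or range.

## Robot

A 7-joint arm with a two-finger parallel gripper is mounted at the origin on a cart in front of the work surface, level with it; the furniture and walls round the work are solid. World frame = base frame: x ahead of the robot, y to its left, z up, the work surface at z = 0. Lengths are in m, angles in rad, forces in N, time in s.
With the tool pointing down it reaches from about 0.375 to 0.925 m from the base axis. Payload 3.1 kg.
Tool frame: the origin (TCP) lies between the finger pads; the fingertips stand 19 mm ahead of it and the grasp point (between the pads) is the TCP; z points along the fingers, y is the direction in which the jaws open and shut (so a half turn about z gives the same grasp; the last joint's range is limited). The gripper opens to 85 mm and grips with 20 to 120 N. Pads are 22 mm wide; open, the fingers measure 114 mm over their backs; the gripper's body (76 mm by 85 mm) begins 54 mm behind the grasp point. The pads swing forward as they close: fully open they stand 13 mm farther back than shut.
Start: joints at [1.009, 0.383, 0.044, 1.598, -0.018, 1.161, -0.05], TCP at [0.291, -0.581, 0.25] pointing down, gripper open.
Joint ranges: [-2.61, 2.61], [-0.41, 2.15], [-1.48, 1.57], [0, 2.5], [-1.57, 4.71], [0.05, 1.97], [-2.85, 2.85]. Speed limits (rad/s): [2.79, 2.79, 3.14, 3.14, 3.14, 3.14, 3.14].

## Interface

Orientations are given as a unit quaternion [x, y, z, w].
In Python, from bench import move_ptp, movel, move_j, move_gripper, pause, inverse_kinematics, read_camera, camera_params, MotionError, sign_off, look_for, tip_of, read_time_s, read_qpos, read_joint_vel, read_effort, read_eef_pos, read_tcp_rot, read_ft_force, read_ft_torque, read_finger_gap gives the robot as it stands. Calls block until the motion is done:
- move_ptp(position, orientation): joint-space move of the TCP to a pose.
- movel(position, orientation=None, speed=0.15): straight line of the TCP; orientation=None keeps the orientation; speed is the mean speed in m/s.
- move_j(angles): joint-space move.
- move_gripper(opening, effort=None): finger opening in m; effort is the grip in N (None keeps the last); returns when the fingers have stopped.
- pause(seconds).
- inverse_kinematics(position, orientation): joint angles nearest the present ones, or None.
- read_camera(name): name is "scene" or "side" or "wrist"; returns the picture (400x640x3 uint8, red, green, blue); there is no depth.
- camera_params(name): a dict with "K" (3x3 intrinsics, pixels), "camera_from_world" (4x4, takes a point from world to camera coordinates). Camera axes: x right, y down, z forward; pixel columns grow to the right and rows downward; lengths in m; the calibration is good to about 2 mm. A picture is of the moment at which its call begins: read the wrist's pose just before it. camera_params takes no time and is no camera call; for the wrist camera it gives the pose at the moment of the call.
A pose or a line that the arm cannot do raises MotionError and nothing moves.
- sign_off(): hands the job in, once; it reports no verdict.
Trained networks look in the newest picture that a camera, given by its name, has taken for a name from the list of things; names that differ only in an ending like _2 or _b are one class to them, and where a whole thing is asked for, a point or a joint stands for the part that bears it (a point fixed in the world has none). Each returns a list of dicts, best first, with "confidence" (0 to 1); they miss things now and then, are a little off and sometimes report something else, mostly with a low value. They report only what shows in the picture. A call takes as long as a camera call.
- look_for(camera, name): "at" ([column, row] in pixels, amid what is visible of it).
- tip_of(camera, name): "at" ([column, row] in pixels: a listed point, or the origin of a listed thing).
Readings, each from a call of its own:
- read_time_s(): time.
- read_qpos(): joint angles.
- read_joint_vel(): joint speeds.
- read_effort(): joint torques, N m.
- read_eef_pos(): TCP position.
- read_tcp_rot(): TCP orientation.
- read_ft_force(): force on the tool from outside, world axes, zero at the start.
- read_ft_torque(): the same for the moment, N m.
- read_finger_gap(): finger opening in m.
Only numpy, scipy, OpenCV 4.12 (cv2) and the standard library are available. Lean on these libraries where they do the work, as an engineer would, in place of code of your own. Each camera call takes 0.05 s, during which the arm holds its last target.

## Working session

There is one attempt and no reset: what is moved stays moved. The work goes in short steps, each a Python script; the robot and the scene stay as the last script left them, time stands still between calls to the robot, and variables do not carry over. Pictures are saved under pics/ and viewed, and the job is handed in when it is done.

```bash
ls; mkdir -p pics; cat > h.py <<'E'
import numpy as np, cv2
from bench import *
def snap(cam,fn):
    im=read_camera(cam); cv2.imwrite('pics/'+fn,im[:,:,::-1]); return im
def ray(cam,px,P=None):
    P=P or camera_params(cam); K=np.array(P["K"]);T=np.array(P["camera_from_world"])
    d=np.linalg.inv(K)@[px[0],px[1],1]; R=T[:3,:3]; return -R.T@T[:3,3], R.T@d
def atz(cam,px,z,P=None):
    c,d=ray(cam,px,P); return c+d*(z-c[2])/d[2]
def proj(cam,p,P=None):
    P=P or camera_params(cam); K=np.array(P["K"]);T=np.array(P["camera_from_world"])
    q=K@(T[:3,:3]@np.array(p)+T[:3,3]); return q[:2]/q[2]
def tri(l):
    A=np.zeros((3,3));b=np.zeros(3)
    for c,d in l:
        d=d/np.linalg.norm(d);M=np.eye(3)-np.outer(d,d);A+=M;b+=M@c
    return np.linalg.solve(A,b)
E
python3 - <<'E'
from h import *
print(read_time_s(),read_eef_pos(),read_tcp_rot(),read_finger_gap(),read_ft_force())
H=dict(nut_bar=.076,spindle_top=.109,strap_seat=.052,clamp_nut=0,held_casting=.01,strap=.04)
R={}
for c in("scene","side"):
    snap(c,c+"0.png")
    for n in H:
        for r in tip_of(c,n)[:2]:
            print(c,n,r,atz(c,r["at"],H[n]).round(4))
            R.setdefault(n,{}).setdefault(c,ray(c,r["at"]))
for n in R: 
    if len(R[n])==2: print(n,tri(list(R[n].values())).round(4))
print(read_time_s())
E
```

```text
pics
0.0 [ 0.29038041 -0.5805396   0.24888507] [ 9.73224002e-01  2.29855103e-01 -3.55257284e-04 -1.24422018e-03] 0.08563271241244436 [-0.02127088 -0.2552329   1.0822619 ]
scene nut_bar {'at': [391.8, 191.0], 'confidence': 0.83} [ 0.3857 -0.2299  0.076 ]
scene nut_bar {'at': [324.5, 288.5], 'confidence': 0.67} [0.3365 0.1952 0.076 ]
scene strap_seat {'at': [322.0, 178.3], 'confidence': 0.95} [ 0.6087 -0.284   0.052 ]
scene clamp_nut {'at': [391.0, 217.1], 'confidence': 0.96} [ 0.389  -0.2421  0.    ]
scene clamp_nut {'at': [322.4, 188.3], 'confidence': 0.72} [ 0.6347 -0.331   0.    ]
scene held_casting {'at': [327.5, 180.7], 'confidence': 0.64} [ 0.638  -0.3685  0.01  ]
scene held_casting {'at': [309.6, 188.0], 'confidence': 0.52} [ 0.6568 -0.2956  0.01  ]
scene strap {'at': [324.4, 181.2], 'confidence': 0.76} [ 0.6071 -0.2944  0.04  ]
scene strap {'at': [309.5, 186.6], 'confidence': 0.67} [ 0.6242 -0.2416  0.04  ]
side nut_bar {'at': [229.3, 228.3], 'confidence': 0.63} [ 0.3982 -0.2464  0.076 ]
side nut_bar {'at': [227.6, 261.9], 'confidence': 0.57} [ 0.4897 -0.3296  0.076 ]
side spindle_top {'at': [323.6, 199.5], 'confidence': 0.39} [ 0.5164 -0.0612  0.109 ]
side strap_seat {'at': [286.8, 291.9], 'confidence': 0.88} [ 0.619  -0.3035  0.052 ]
side strap_seat {'at': [287.1, 306.9], 'confidence': 0.41} [ 0.646  -0.3324  0.052 ]
side clamp_nut {'at': [227.9, 261.6], 'confidence': 0.63} [ 0.4041 -0.266   0.    ]
side clamp_nut {'at': [324.5, 199.7], 'confidence': 0.25} [ 0.3944  0.1009 -0.    ]
side held_casting {'at': [309.6, 318.3], 'confidence': 0.78} [ 0.6668 -0.2965  0.01  ]
side strap {'at': [285.4, 294.5], 'confidence': 0.94} [ 0.6121 -0.3005  0.04  ]
nut_bar [ 0.3903 -0.241   0.0706]
strap_seat [ 0.6155 -0.2982  0.0462]
clamp_nut [ 0.3949 -0.2589 -0.0085]
held_casting [ 0.6451 -0.3179  0.0209]
strap [ 0.61   -0.2989  0.0378]
0.7
```

View pics/scene0.png

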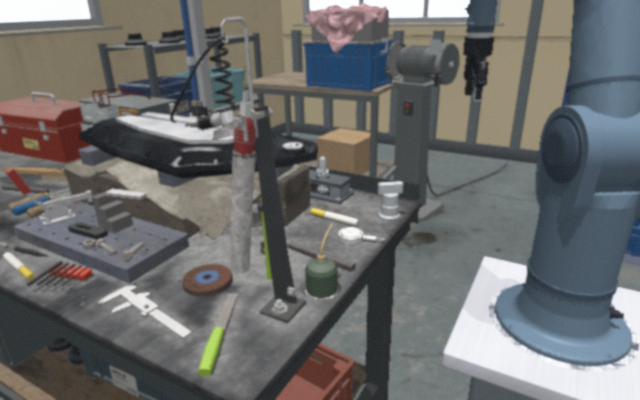

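View pics/side0.png

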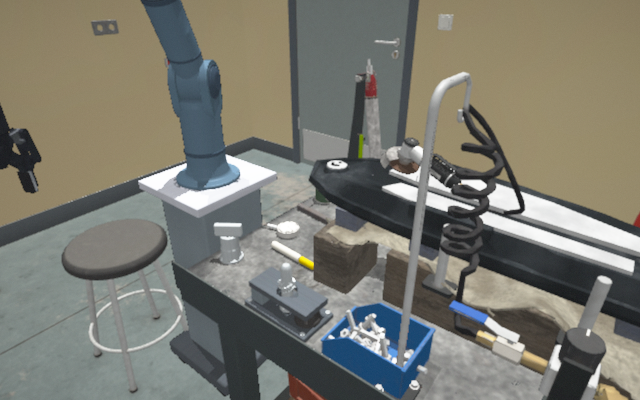

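Scene: the nut is at (391,200) and the spindle at (322,170). In the side view the nut is at (229,243) and the spindle tip at about (287,268). Next, a wrist view from above.

```bash
python3 - <<'E'
from h import *
q=read_tcp_rot()
P=camera_params("wrist"); T=np.array(P["camera_from_world"]); print(P["K"]); 
from scipy.spatial.transform import Rotation as R
Rt=R.from_quat(q).as_matrix(); cam=-T[:3,:3].T@T[:3,3]
print("cam in tcp",Rt.T@(cam-read_eef_pos()), "fwd in tcp",(Rt.T@T[:3,:3].T).round(3))
move_ptp([0.42,-0.27,0.30],q); print(read_time_s(),read_qpos().round(3) if hasattr(read_qpos(),'round') else read_qpos())
p=camera_params("wrist"); snap("wrist","w1.png")
for n,z in dict(nut_bar=.076,spindle_top=.109,strap_seat=.052).items():
    for r in tip_of("wrist",n)[:2]: print(n,r,atz("wrist",r["at"],z,p).round(4))
print(read_time_s(),read_eef_pos())
E
```

```text
[[298.54523652   0.         320.26871509]
 [  0.         298.54523652 194.88054809]
 [  0.           0.           1.        ]]
cam in tcp [ 0.07845508  0.00021833 -0.12333539] fwd in tcp [[-0.001 -0.953 -0.304]
 [ 1.    -0.001 -0.   ]
 [-0.    -0.304  0.953]]
1.9833 [ 0.615  0.06  -0.127  1.888  0.009  1.194 -0.626]
nut_bar {'at': [293.5, 179.2], 'confidence': 0.79} [ 0.3937 -0.2489  0.076 ]
strap_seat {'at': [419.6, 16.8], 'confidence': 0.84} [ 0.6154 -0.2964  0.052 ]
2.1833 [ 0.41944302 -0.27147156  0.29969202]
```

View pics/w1.png

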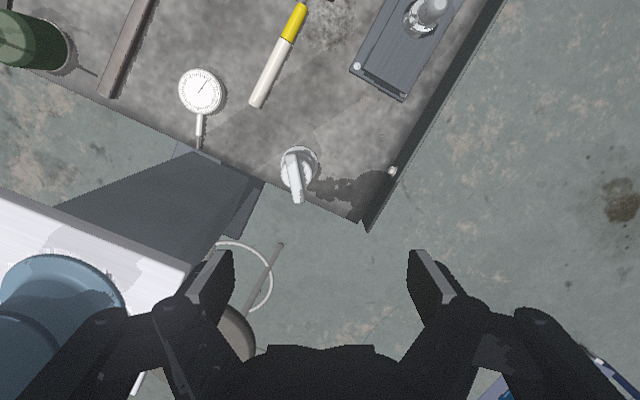

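```bash
python3 - <<'E'
import cv2
i=cv2.imread('pics/w1.png'); cv2.imwrite('pics/w1c.png',cv2.resize(i[130:220,250:350],None,fx=6,fy=6,interpolation=cv2.INTER_CUBIC))
E
```

```text
(no output)
```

View pics/w1c.png

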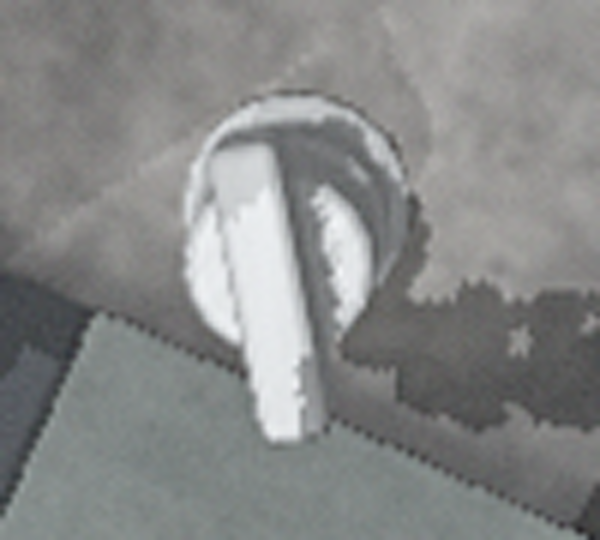

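```bash
python3 - <<'E'
from h import *
p=camera_params("wrist")
f=lambda u,v:atz("wrist",[250+u/6,130+v/6],.089,p)
a,b=f(245,150),f(290,435); d=a-b; print(a,b,np.linalg.norm(d),(a+b)/2,np.arctan2(d[1],d[0]))
a,b=f(215,152),f(262,440); d=a-b; print(a,b,np.linalg.norm(d),np.arctan2(d[1],d[0]))
a,b=f(278,152),f(325,425); d=a-b; print(a,b,np.linalg.norm(d),np.arctan2(d[1],d[0]))
for i in range(2): pass
E
```

```text
[ 0.4215708  -0.23351995  0.089     ] [ 0.37400479 -0.26510297  0.089     ] 0.05709651801938592 [ 0.3977878  -0.24931146  0.089     ] 0.5861424694557535
[ 0.41872493 -0.22862905  0.089     ] [ 0.37060087 -0.26058973  0.089     ] 0.05777031697224202 0.5862450226647529
[ 0.42397895 -0.23923115  0.089     ] [ 0.37895679 -0.27039769  0.089     ] 0.05475716975928174 0.6055050298986661
```

Crop: the bar runs from (291,155) to (298,202), about 57 mm long with a yaw of about 0.59. Both match the sizes given. Next, the spindle from above.

```bash
python3 - <<'E'
from h import *
q=read_tcp_rot()
move_ptp([0.60,-0.30,0.33],q)
p=camera_params("wrist"); snap("wrist","w2.png")
for n,z in dict(spindle_top=.109,strap_seat=.052,fixture=0,spindle=.01,strap=.04).items():
    for r in tip_of("wrist",n)[:2]: print(n,r,atz("wrist",r["at"],z,p).round(4))
print(read_time_s(),read_eef_pos(),read_qpos())
import pickle; pickle.dump(p,open('p2.pkl','wb'))
i=cv2.imread('pics/w2.png'); cv2.imwrite('pics/w2c.png',cv2.resize(i[80:260,210:430],None,fx=3.3,fy=3.3,interpolation=cv2.INTER_CUBIC))
E
```

```text
spindle_top {'at': [226.2, 273.2], 'confidence': 0.73} [ 0.4176 -0.2513  0.109 ]
spindle_top {'at': [324.1, 156.1], 'confidence': 0.65} [ 0.6144 -0.2975  0.109 ]
strap_seat {'at': [322.9, 143.5], 'confidence': 0.71} [ 0.6198 -0.2938  0.052 ]
strap_seat {'at': [320.7, 151.0], 'confidence': 0.66} [ 0.6095 -0.2956  0.052 ]
fixture {'at': [320.5, 142.4], 'confidence': 0.93} [ 0.6132 -0.2934  0.    ]
fixture {'at': [241.0, 247.7], 'confidence': 0.65} [ 0.3951 -0.2515  0.    ]
spindle {'at': [323.2, 142.4], 'confidence': 0.8} [ 0.6162 -0.2964  0.01  ]
strap {'at': [325.6, 146.2], 'confidence': 0.89} [ 0.6166 -0.2996  0.04  ]
3.25 [ 0.59889527 -0.30041924  0.33049967] [ 0.5296029   0.37708125 -0.1689407   1.44032958  0.06442084  1.32980623
 -0.75411399]
```

View pics/w2c.png

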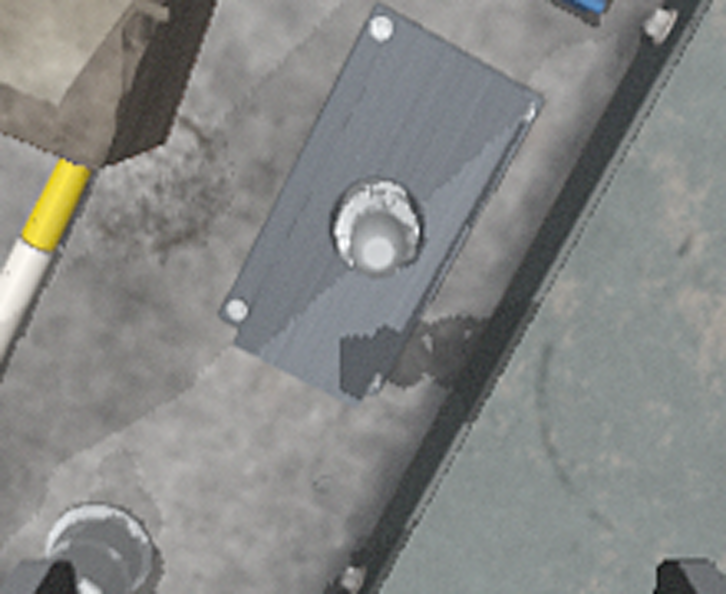

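Crop: the tip disc is at (378,252), i.e. pixel (324.5,156.4), which gives a spindle axis of about (0.6145,-0.2975). The other estimates agree. Now the IK planning for yaw range, then the grasp.

```bash
cat >> h.py <<'E'
from scipy.spatial.transform import Rotation as Ro
def qy(y): return [np.cos(y/2),np.sin(y/2),0.,0.]  # tool down, tool x at yaw y
E
python3 - <<'E'
from h import *
print(qy(.464),read_tcp_rot())
for pos in([0.3965,-.249,.086],[.6145,-.2975,.2]):
  for y in np.arange(-3.2,3.3,.4):
    s=inverse_kinematics(pos,qy(y)); print(pos[0],round(y,2),None if s is None else np.round(s,2))
print(read_time_s())
E
```

```text
[np.float64(0.9732084929301336), np.float64(0.22992439907208248), 0.0, 0.0] [ 9.73693235e-01  2.27862622e-01 -2.78735150e-04  1.76827529e-04]
0.3965 -3.2 [ 0.95  0.32 -0.52  2.13  0.24  0.74  1.78]
0.3965 -2.8 [ 1.    0.34 -0.58  2.13  0.27  0.75  2.16]
0.3965 -2.4 [-0.6   0.82  1.38  2.19 -0.99  1.04 -2.62]
0.3965 -2.0 [-0.6   0.82  1.38  2.19 -0.99  1.04 -2.22]
0.3965 -1.6 [ 0.38  0.28  0.1   2.15 -0.04  0.71 -2.66]
0.3965 -1.2 [ 0.43  0.28  0.04  2.15 -0.02  0.71 -2.28]
0.3965 -0.8 [ 0.48  0.28 -0.01  2.15  0.    0.72 -1.9 ]
0.3965 -0.4 [ 0.53  0.28 -0.06  2.15  0.02  0.72 -1.52]
0.3965 -0.0 [ 0.58  0.28 -0.11  2.15  0.05  0.72 -1.14]
0.3965 0.4 [ 0.62  0.28 -0.17  2.14  0.07  0.72 -0.76]
0.3965 0.8 [ 0.67  0.29 -0.22  2.14  0.09  0.72 -0.38]
0.3965 1.2 [ 0.72  0.29 -0.27  2.14  0.12  0.73  0.  ]
0.3965 1.6 [ 0.76  0.3  -0.31  2.14  0.14  0.73  0.38]
0.3965 2.0 [ 0.8   0.3  -0.36  2.13  0.16  0.73  0.77]
0.3965 2.4 [ 0.86  0.31 -0.42  2.13  0.19  0.74  1.14]
0.3965 2.8 [ 0.91  0.32 -0.48  2.13  0.21  0.74  1.52]
0.3965 3.2 [ 0.96  0.33 -0.54  2.13  0.25  0.75  1.89]
0.6145 -3.2 [ 
[... 234 characters left out ...]
  0.16  1.56 -0.08  1.1  -2.72]
0.6145 -1.2 [ 0.32  0.49  0.09  1.56 -0.05  1.1  -2.35]
0.6145 -0.8 [ 0.37  0.49  0.03  1.56 -0.01  1.1  -1.97]
0.6145 -0.4 [ 0.42  0.49 -0.04  1.55  0.02  1.1  -1.6 ]
0.6145 -0.0 [ 0.47  0.49 -0.1   1.55  0.05  1.1  -1.22]
0.6145 0.4 [ 0.51  0.49 -0.16  1.55  0.08  1.11 -0.84]
0.6145 0.8 [ 0.55  0.5  -0.22  1.55  0.11  1.11 -0.46]
0.6145 1.2 [ 0.59  0.5  -0.27  1.54  0.15  1.11 -0.08]
0.6145 1.6 [ 0.64  0.51 -0.34  1.54  0.18  1.12  0.29]
0.6145 2.0 [ 0.69  0.52 -0.41  1.54  0.22  1.13  0.66]
0.6145 2.4 [ 0.74  0.53 -0.47  1.54  0.26  1.13  1.04]
0.6145 2.8 [ 0.78  0.55 -0.54  1.53  0.3   1.14  1.41]
0.6145 3.2 [ 0.83  0.57 -0.61  1.53  0.34  1.15  1.78]
3.25
```

```bash
python3 - <<'E'
from h import *
q=qy(0.59)
move_ptp([.3965,-.249,.17],q)
p=camera_params("wrist"); snap("wrist","w3.png")
for r in tip_of("wrist","nut_bar")[:2]: print(r,atz("wrist",r["at"],.076,p).round(4))
f0=read_ft_force(); print(f0,read_ft_torque())
movel([.3965,-.249,.086],q,speed=.1); print(read_ft_force()-f0,read_eef_pos())
move_gripper(0.01,30); print(read_finger_gap(),read_ft_force()-f0,read_time_s())
E
```

```text
{'at': [319.6, 208.8], 'confidence': 0.69} [ 0.3963 -0.2513  0.076 ]
[-0.29199598  0.48418831  0.0806768 ] [ 0.00427596  0.05627455 -0.03791328]
[ 0.3041235  -0.72188591  0.71766679] [ 0.39710814 -0.24930001  0.08651161]
0.013025872784618036 [-0.10893019 -0.62225747  1.6738953 ] 6.025
```

View pics/w3.png

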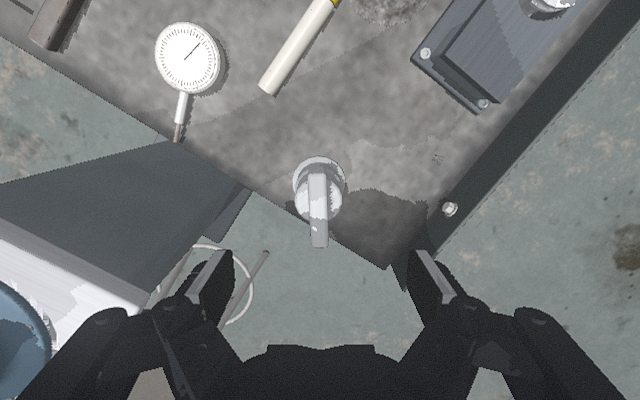

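The bar is vertical and centred in the image, (318,173) to (319,247), so the grasp is centred to about 1 mm. Lift and carry.

```bash
python3 - <<'E'
from h import *
e=read_eef_pos(); f0=read_ft_force()
movel([e[0],e[1],.16],qy(.59),speed=.15)
pause(.2); print(read_ft_force()-f0,read_finger_gap())
movel([.44,-.26,.25],qy(1.0),speed=.2)
move_ptp([.6145,-.2975,.25],qy(1.9))
pause(.2); print(read_eef_pos(),read_qpos().round(2),read_ft_force(),read_ft_torque(),read_time_s())
for c in("scene","side"): 
  i=snap(c,c+"2.png")
a=cv2.imread('pics/scene2.png')[100:230,260:400];b=cv2.imread('pics/side2.png')[170:340,210:370]
cv2.imwrite('pics/c2.png',np.hstack([cv2.resize(a,(400,371),interpolation=cv2.INTER_CUBIC),cv2.resize(b,(349,371),interpolation=cv2.INTER_CUBIC)]))
E
```

```text
[-0.13843602  0.07391246 -6.26967275] 0.013251865598628114
[ 0.61295589 -0.29781409  0.24982316] [ 0.63  0.47 -0.32  1.5   0.15  1.2   0.61] [ 0.17018486  0.83610267 -3.96577133] [-0.03080524 -0.00832967 -0.02348465] 8.475
```

View pics/c2.png

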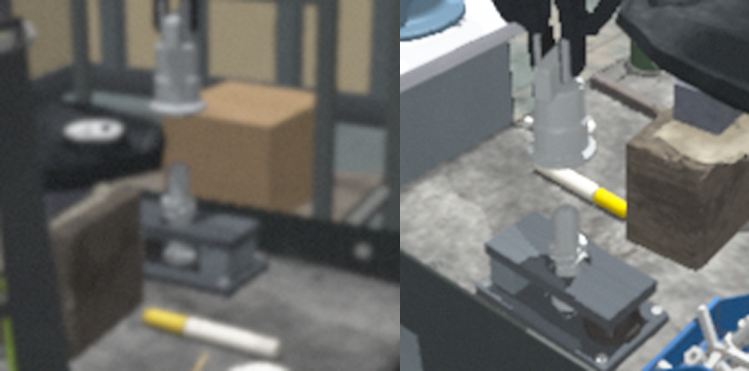

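Both views show the nut upright, with its flange over the spindle tip in the crop (scene x≈178 for both, side x≈565 for both). Descend by feel.

```bash
cat >> h.py <<'E'
def avg(f,n=5):
    r=[]
    for _ in range(n): r.append(f()); pause(.01)
    return np.mean(r,0)
E
python3 - <<'E'
from h import *
print(avg(read_eef_pos),read_time_s())
f0=avg(read_ft_force);t0=avg(read_ft_torque);np.save('f0.npy',[f0,t0]);print(f0,t0)
x,y=.6145,-.2975
q=qy(1.9)
movel([x,y,.200],q,speed=.1); print(avg(read_eef_pos),avg(read_ft_force)-f0)
z=.200
while z>.1495:
    z-=.003; movel([x,y,z],q,speed=.05); pause(.03)
    f=avg(read_ft_force,3)-f0; e=read_eef_pos()
    print(round(z,4),e.round(4),f.round(1),(read_ft_torque()-t0).round(2))
    if f[2]>6 or np.hypot(*f[:2])>10: break
print(read_time_s())
E
```

```text
[ 0.6136927  -0.2977339   0.25046015] 8.6167
[ 0.35900695 -0.19643723 -4.65640298] [ 0.00023209  0.00187924 -0.00035128]
[ 0.61489735 -0.29761734  0.20025456] [-0.15766816  0.21440602 -0.1782641 ]
0.197 [ 0.6146 -0.2975  0.1972] [-0.3  0.1 -0.4] [-0.06  0.03  0.03]
0.194 [ 0.6143 -0.2975  0.1937] [-0.   0.2  0.1] [-0.04  0.08 -0.02]
0.191 [ 0.6144 -0.2975  0.1908] [-0.7 -0.4  0.2] [ 0.04 -0.04  0.  ]
0.188 [ 0.6144 -0.2974  0.1878] [-0.2  0.1  0.3] [ 0.02 -0.04  0.03]
0.185 [ 0.6144 -0.2975  0.1848] [-0.8  0.5 -0.1] [0.06 0.01 0.01]
0.182 [ 0.6144 -0.2975  0.1818] [-0.4  0.3  0. ] [ 0.06 -0.02  0.05]
0.179 [ 0.6144 -0.2975  0.1788] [-0.3  0.2 -0.1] [-0.05  0.01 -0.03]
0.176 [ 0.6144 -0.2974  0.1758] [-0.3  0.4  0.2] [-0.   -0.02 -0.05]
0.173 [ 0.6144 -0.2975  0.1728] [-0.5  0.1  0.6] [-0.05  0.04  0.05]
0.17 [ 0.6143 -0.2975  0.1698] [-0.3  0.9 -0.4] [ 0.    0.   -0.01]
0.167 [ 0.6144 -0.2974  0.1668] [-0.4 -0.3 -0.2] [0.05 0.03 0.01]
0.164 [ 0.6143 -0.2975  0.1638] [-0.1  0.5  0.1] [-0.02 -0.02  0.02]
0.161 [ 0.6144 -0.2975  0.1608] [-0.2  0.2 -0.3] [-0.04  0.01 -0.  ]
0.158 [ 0.6144 -0.2974  0.1578] [ 0.  -0.   0.1] [ 0.01 -0.02  0.01]
0.155 [ 0.6143 -0.2975  0.1548] [-0.2 -0.1  0.1] [-0.03 -0.02 -0.04]
0.152 [ 0.6152 -0.2977  0.1534] [-1.4  0.9  7. ] [ 0.1   0.37 -0.05]
14.3667
```

Contact at TCP z≈0.1533, so the underside is about 67 mm up: the pins stand on the threads, with no side load. Now turn backward, following the climb with force control.

```bash
python3 - <<'E'
from h import *
import json
f0,t0=np.load('f0.npy')
x,y=.6145,-.2975; yaw=1.9; z=.1525
t=read_time_s()
for k in range(20):
    yaw+=.1; z+=.0004
    movel([x,y,z],qy(yaw),speed=.02)
    f=avg(read_ft_force,2)-f0; e=read_eef_pos();tq=avg(read_ft_torque,2)-t0
    print(round(yaw,2),round(z,4),e.round(4),f.round(1),tq.round(2),round(read_time_s()-t,2))
    if abs(tq[2])>.35 or f[2]>20: print("limit");break
    if f[2]<1: 
        print("low force -> probing down")
        z-=.003; movel([x,y,z],qy(yaw),speed=.03); f=avg(read_ft_force,3)-f0; print(read_eef_pos(),f)
        if f[2]<2: print("dropped");break
    else: z+=float(np.clip((f[2]-5)/5*.001*.7,-.001,.002))
json.dump([yaw,z],open('st.json','w'))
E
```

```text
2.0 0.1529 [ 0.6148 -0.2978  0.1538] [-1.7  0.7  7.5] [ 0.18  0.51 -0.02] 0.28
2.1 0.1536 [ 0.6147 -0.2976  0.1542] [-2.9  1.1  8.2] [ 0.19  0.54 -0.01] 0.57
2.2 0.1545 [ 0.6146 -0.2979  0.1547] [-1.4  0.4  7.8] [0.05 0.47 0.  ] 0.85
2.3 0.1553 [ 0.6146 -0.2978  0.1551] [-1.7  1.   6.2] [-0.04  0.29  0.04] 1.13
2.4 0.1559 [ 0.6145 -0.2977  0.1556] [-1.7  0.1  5.6] [-0.08  0.26 -0.02] 1.42
2.5 0.1563 [ 0.6149 -0.2974  0.1559] [-0.5 -0.6  2.7] [-0.09 -0.24  0.03] 1.7
2.6 0.1564 [ 0.6145 -0.2972  0.156 ] [-0.4  0.4  2.1] [ 0.08 -0.17 -0.02] 1.98
2.7 0.1564 [ 0.6137 -0.2974  0.1553] [-0.2  0.1 -0.1] [-0.04 -0.05 -0.03] 2.27
low force -> probing down
[ 0.6136559  -0.29756436  0.15208306] [ 0.40041795 -0.38244955 -3.41081977]
dropped
```

```bash
python3 - <<'E'
from h import *
import json
f0,t0=np.load('f0.npy'); yaw,z=json.load(open('st.json'));x,y=.6145,-.2975
pause(.1); print(avg(read_eef_pos),avg(read_ft_force)-f0,avg(read_ft_torque)-t0)
while z>.144:
    z-=.001; movel([x,y,z],qy(yaw),speed=.02); f=avg(read_ft_force,3)-f0; e=read_eef_pos();print(round(z,4),e.round(4),f.round(1),(read_ft_torque()-t0).round(2))
    if f[2]>4 or f[2]<-8: break
json.dump([yaw,z],open('st.json','w'));print(read_time_s())
E
```

```text
[ 0.61363961 -0.29751328  0.15202417] [ 0.29724452 -0.66608332 -4.98137795] [-0.20948612 -0.14114233  0.19540786]
0.1524 [ 0.6138 -0.2976  0.1521] [-1.4 -0.3 -3.5] [-0.14  0.27  0.16]
0.1514 [ 0.6141 -0.2976  0.1518] [-2.9  0.3 -0.8] [-0.06  0.77  0.13]
0.1504 [ 0.6149 -0.2977  0.1502] [-0.9 -1.  -2.5] [-0.31  0.2  -0.02]
0.1494 [ 0.6151 -0.2973  0.1498] [-1.  -0.3 -0.3] [-0.17  0.14  0.01]
0.1484 [ 0.615  -0.2973  0.1487] [-0.7 -0.3  0.6] [-0.13  0.11  0.02]
0.1474 [ 0.6151 -0.2974  0.1482] [-1.5  0.3  3.2] [ 0.09  0.25 -0.03]
0.1464 [ 0.6153 -0.2974  0.1479] [-2.5  1.2  8.5] [ 0.21  0.55 -0.05]
19.0583
```

The nut fell to TCP z≈0.148, so the underside is about 62 mm up: it is in the gap. Now forward, following the lead.

```bash
cat > fwd.py <<'E'
from h import *
import json,sys
f0,t0=np.load('f0.npy'); yaw,z=json.load(open('st.json'));x,y=.6145,-.2975
n=int(sys.argv[1]); step=float(sys.argv[2]); stop=float(sys.argv[3])
z+= .0007 if len(sys.argv)>4 else 0
for k in range(n):
    e=read_eef_pos(); 
    yaw-=step; z-= step*.0043 if e[2]>.1392 else 0
    movel([x,y,z],qy(yaw),speed=.02)
    f=avg(read_ft_force,2)-f0; e=read_eef_pos();tq=avg(read_ft_torque,2)-t0
    print(round(yaw,2),round(z,4),e.round(4),f.round(1),tq.round(2),round(read_time_s(),1))
    if tq[2]>stop or f[2]>20 or f[2]<-15: print("limit");break
    z+=float(np.clip((f[2]-3)/5*.001*.5,-.001,.001))
json.dump([yaw,z],open('st.json','w'))
E
python3 fwd.py 12 .12 .2 lift
```

```text
2.58 0.1466 [ 0.6146 -0.2982  0.1472] [-2.8  0.2  9.1] [-0.04  0.56 -0.09] 19.4
2.46 0.1467 [ 0.6145 -0.2979  0.1468] [-1.3 -0.4  6.6] [-0.17  0.38  0.  ] 19.7
2.34 0.1465 [ 0.6144 -0.2976  0.1463] [-0.5 -0.7  5.2] [-0.25  0.29 -0.02] 20.0
2.22 0.1462 [ 0.6146 -0.2974  0.1459] [-0.3 -0.9  4.4] [-0.3  -0.03  0.01] 20.3
2.1 0.1459 [ 0.6145 -0.297   0.1454] [0.1 0.2 3.2] [-0.16 -0.12 -0.03] 20.6
1.98 0.1454 [ 0.6144 -0.297   0.145 ] [ 0.2 -0.4  2.2] [-0.05 -0.15 -0.02] 20.9
1.86 0.1448 [ 0.6142 -0.2972  0.1444] [0.3 0.3 1.9] [ 0.   -0.09 -0.02] 21.2
1.74 0.1441 [ 0.6142 -0.2974  0.1439] [-0.7  0.6  1.9] [-0.02  0.02 -0.04] 21.5
1.62 0.1435 [ 0.6143 -0.2975  0.1434] [-0.8  0.2  2.1] [-0.06  0.02  0.  ] 21.8
1.5 0.1429 [ 0.6144 -0.2975  0.1429] [-0.1  0.   2.5] [-0.04  0.03 -0.04] 22.1
1.38 0.1423 [ 0.6145 -0.2975  0.1423] [ 0.2 -0.3  2.8] [-0.04 -0.01  0.02] 22.4
1.26 0.1418 [ 0.6145 -0.2975  0.1418] [-0.6 -0.2  2.1] [-0.05  0.02 -0.04] 22.7
```

Running down freely at the right lead (about 4.3 mm/rad).

```bash
python3 fwd.py 12 .1 .12
```

```text
1.16 0.1413 [ 0.6145 -0.2976  0.1413] [ 0.  -0.6  2.4] [-0.11  0.03 -0.02] 22.9
1.06 0.1408 [ 0.6141 -0.2972  0.1402] [-1.  -0.2  1.3] [-0.02  0.02  0.  ] 23.2
0.96 0.1402 [ 0.6141 -0.2972  0.1397] [ 0.5 -0.3 -0.2] [-0.01  0.03 -0.03] 23.5
0.86 0.1395 [ 0.6144 -0.2973  0.1393] [-0.2  0.4  0.1] [-0.02 -0.01 -0.  ] 23.8
0.76 0.1387 [ 0.6145 -0.2974  0.1387] [-0.8 -0.4  0.1] [-0.    0.01 -0.02] 24.1
0.66 0.1384 [ 0.6145 -0.2975  0.1385] [-0.   0.1 -0.4] [ 0.01 -0.03  0.01] 24.4
0.56 0.1381 [ 0.6148 -0.2975  0.1384] [-0.5  0.3  0.8] [ 0.05 -0.02 -0.01] 24.6
0.46 0.1379 [ 0.6149 -0.2976  0.1384] [-0.5 -0.2  1.7] [ 0.08 -0.02 -0.03] 24.9
0.36 0.1377 [ 0.615  -0.2977  0.1384] [-0.   0.4  3.3] [ 0.1  -0.04 -0.03] 25.2
0.26 0.1378 [ 0.6149 -0.2977  0.1384] [-0.2  0.4  4.2] [ 0.05 -0.05 -0.06] 25.5
0.16 0.1379 [ 0.6148 -0.2977  0.1384] [-1.   0.1  4.6] [ 0.01  0.01 -0.06] 25.8
0.06 0.1381 [ 0.6147 -0.2977  0.1384] [0.  0.3 4.5] [-0.01 -0.03 -0.04] 26.1
```

On the strap (TCP steady at 0.1384). Continue in small steps until snug, watching the absolute value of the turning moment.

```bash
sed -i 's/tq\[2\]>stop/abs(tq[2])>stop/' fwd.py; python3 fwd.py 16 .05 .2
```

```text
0.01 0.1382 [ 0.6146 -0.2976  0.1384] [0.  0.2 5.3] [-0.01 -0.06 -0.06] 26.3
-0.04 0.1384 [ 0.6145 -0.2975  0.1384] [-0.  -0.1  4.2] [-0.05 -0.08 -0.05] 26.6
-0.09 0.1386 [ 0.6143 -0.2975  0.1383] [ 0.  -0.2  4.3] [-0.04 -0.07 -0.07] 26.9
-0.14 0.1387 [ 0.6143 -0.2976  0.1384] [ 0.2 -0.5  3.2] [-0.18 -0.11 -0.01] 27.2
-0.19 0.1387 [ 0.6142 -0.2976  0.1384] [-0.1 -0.6  2. ] [-0.28 -0.06  0.09] 27.5
-0.24 0.1386 [ 0.6142 -0.2977  0.1384] [ 0.  -1.4  1.6] [-0.28 -0.02  0.24] 27.8
limit
```

```bash
python3 fwd.py 4 .03 .38; python3 -c "
from h import *
f0,t0=np.load('f0.npy');pause(.1)
print(avg(read_ft_torque)-t0,avg(read_ft_force)-f0,read_tcp_rot(),read_finger_gap())"
```

```text
-0.27 0.1386 [ 0.6143 -0.2976  0.1383] [-0.4 -1.   1.4] [-0.35 -0.02  0.47] 28.0
limit
[-0.4115216  -0.02830417  0.48753955] [-0.58505741 -1.67667309  0.60808501] [ 9.90944621e-01 -1.34270952e-01 -2.34667371e-04  1.16578649e-04] 0.013397742795460355
```

Snug at 0.48 N m. Let go, retreat and check.

```bash
python3 - <<'E'
from h import *
move_gripper(.05); print(read_finger_gap())
movel([.6145,-.2975,.24],qy(-.27),speed=.12)
pause(.2); print(read_ft_force(),read_eef_pos(),read_time_s())
for c in("scene","side","wrist"): snap(c,c+"3.png")
p=camera_params("wrist")
for r in tip_of("wrist","nut_bar")[:1]: print(r,atz("wrist",r["at"],.128,p))
a=cv2.imread('pics/scene3.png')[120:220,270:380];b=cv2.imread('pics/side3.png')[220:340,230:350];w=cv2.imread('pics/wrist3.png')
cv2.imwrite('pics/c3.png',np.vstack([np.hstack([cv2.resize(a,(400,364)),cv2.resize(b,(364,364))])[:300],cv2.resize(w,(764,477))[:290]]))
E
```

```text
0.050112166136967715
[-0.55059175  0.09719527 -0.55447485] [ 0.61392838 -0.29719278  0.23867666] 29.8583
{'at': [318.6, 198.5], 'confidence': 0.56} [ 0.6148839  -0.29592699  0.128     ]
```

View pics/c3.png

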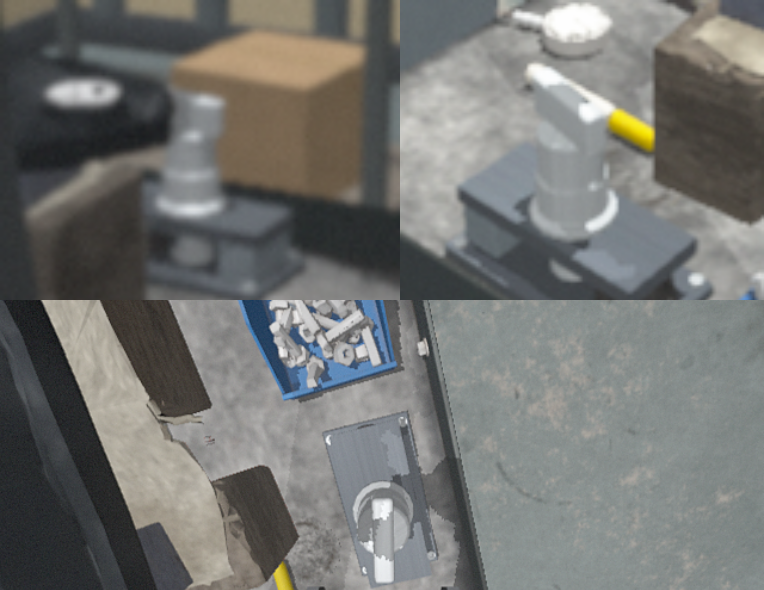

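Flange flat on the strap in both outside views (scene crop (190,207), side crop (572,212)). The bar is still in line with the tool at (382,540), so it did not spring back. Handing in.

```bash
python3 -c "
from bench import *
print(read_finger_gap(),read_time_s()); sign_off()"
```

```text
0.04968085506111451 30.0583
the job is handed in; nothing more can be done
```

The nut is clamped down on the strap and let go, and I handed the job in at about 30 s of the 72 s. `sign_off` gives no verdict, so the result rests on the checks below.

**What I did**
- **Placing:** I gripped the bar and lowered the nut over the spindle. The pins met the threads with the underside about 67 mm above the bench.
- **Backward:** after about 0.8 rad it stopped climbing and dropped into the gap, underside about 62 mm up. For a moment it hung at 3–5 N with a 0.2 N m moment, then freed itself as I lowered it.
- **Forward:** about 3 rad, following the thread's lead, until the flange was on the strap (underside about 52 mm up). I then turned on until snug, when the moment rose to 0.48 N m.

**Last checks**
- **Forces:** the highest force reading at the wrist was about 9 N, well under the limits.
- **Nut:** the pictures after release show it upright and flat on the strap, with no springback. The network put the bar within about 2 mm of the spindle axis.
- **Fixture and bystanders:** the strap and the things in view look unmoved, but I judged that by eye only.
- **Not measured:** I had no way to read the press of the nut on the strap. That it exceeds 6 N is inferred from the tightening moment.

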